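Prop open the optical unit and change over its beam selector

ROBOT

A 6-joint arm with a two-finger parallel gripper is mounted at the origin on the work surface. World frame = base frame: x ahead of the robot, y to its left, z up, the work surface at z = 0. Lengths are in m, angles in rad, forces in N, time in s.
With the tool pointing down it reaches from about 0.375 to 0.975 m from the base axis. Payload 3.8 kg.
Tool frame: the origin (TCP) lies at the very end of the fingers, on their centre line; the grasp point (between the pads) lies 19 mm behind it; z points along the fingers, y is the line along which they close (so a half turn about z gives the same grasp; the last joint's range is limited). The gripper opens to 85 mm and grips with 20 to 120 N. Pads are 22 mm wide; open, the fingers measure 114 mm over their backs; the gripper's body (76 mm by 85 mm) begins 54 mm behind the grasp point. The pads swing forward as they close: fully open they stand 13 mm farther back than shut.
Start: joints at [-1.384, 0.264, 1.604, -0, 1.274, -0.037], TCP at [0.15, -0.658, 0.231] pointing down, gripper open.
Joint ranges: [-2.63, 2.63], [-0.94, 2.18], [0.31, 2.57], [-1.31, 4.45], [0, 2.66], [-2.55, 2.55]. Speed limits (rad/s): [2.57, 2.57, 3.14, 3.14, 3.14, 3.14].

INTERFACE

Orientations are given as a rotation vector (axis times angle).
In Python, from workcell import monitor, viewer, workorder gives the robot as it stands.
- The arm moves only by the tool jog_arm, never from a script. Its argument "commands" is a list of rows, each an object with "travel": the shift along the tool's x, y, z in mm, a list of three; "rot": the turn, a rotation vector about the tool's x, y, z in degrees, a list of three; "claw": the closure in counts, from 0 (fully open) to 255 (shut). A call has exactly 5 rows; each row shifts and turns the commanded pose from where the row before left it, along the tool's axes as they then stand; what a row does not reach is not made up. A row lasts 1/10 s, in which the tool goes at most 50 mm and 8.59 degrees, less where a joint would pass 70% of its speed; a pose out of reach is approached as far as the arm can. A call is refused whole if a number of a shift passes 50 or a number of a turn 8.59, either way. A call with a gripper value outside its range is refused whole. The fingers move at their own pace and stop on an object; "force" is the grip in N (left out, the last holds). Time passes only in rows, so rows that do not move let the fingers close, or fill a call up. It gives the time, the measured TCP pose, the force, the opening and the grip force at its end, in the units of the state.
- monitor.read_state(): the state, without advancing time (a new reading comes with each control period).
- viewer.read_camera(name): name is "scene" or "top"; returns a dict with "color" (480x640x3 uint8, blue, green, red), "camera_matrix" (3x3 intrinsics, pixels), "R" (3x3) and "t" (3): a world point X has camera coordinates R X + t. Camera axes: x right, y down, z forward; pixel columns grow to the right and rows downward; lengths in m; the calibration is good to about 2 mm. A picture is of the moment at which its call begins. There is no depth.
- workorder.finish_job(): hands the job in; it is judged then, once.
The state is a dict: "time": time; "q": joint angles; "joint_vel": joint speeds; "joint_torque": joint torques, N m; "tool_pos": TCP position; "tcp_rot": TCP orientation; "wrist_force": force on the tool from outside, world axes, zero at the start; "torque": the same for the moment, N m; "width": opening from 0.0 (shut) to 1.0 (fully open); "grip_force": force on a finger pad.
Only numpy, scipy, OpenCV 4.12 (cv2) and the standard library are available. Lean on these libraries where they do the work, as an engineer would, in place of code of your own. Each camera call takes 0.05 s, during which the arm holds its last target. There are 200 camera calls.

TASK

Open the grey lid of the small black optical unit by pushing it up from beneath its front lip, steadily and without pinching, forcing, flinging or dropping it, until it tips past its balance point and stays open by itself against its stop, untouched. Then, with the lid still open, swing the red-knobbed selector lever inside all the way across to the side with the white mark and let go. The unit only stands on its feet: do not shove it along, and do not disturb the oil bottle, the objective and the clamp post beside it.

Things in the scene. Friction and masses are not known exactly. Their poses are not given: they have to be found in the camera images.
- unit: Black open-topped box, 150 (x) by 200 (y) mm, 95 high with its four 10 mm rubber feet; walls 4 mm, inner floor at 15 mm; 3 kg, standing loose. Origin: centre of its underside, at table height; its front (lid's lip) looks to its own -x. Yaw 0.55 to 1.45 rad. At its centre a 50 mm square block, top at 31 mm, carries the lever; a white mark lies on the inner floor by the -y wall.
- lid: Flat grey lid, 172 (x) by 200 by 6 mm, 0.25 to 0.55 kg. Origin: mid-width on the hinge axis (along the unit's y), 96.5 mm above the table, 75 mm behind the unit's centre, level with the lid's underside; the lid lies along its own -x. Angle of its own z from vertical: 0 shut, 1.95 rad at its stop. Lightly damped, no spring or catch: let go below about 1.55 rad it falls shut, past it it sinks open.
- lid_lip (a point): Middle of the lid's lower front edge: shut, it overhangs the unit's front wall by 22 mm, 96.5 mm above the table, with free space beneath down to the table. It travels up and back on an arc of 172 mm radius about the hinge. A yellow strip on top marks this edge.
- lever (a joint): Selector lever angle, rad: 0 leans 0.5 rad to the unit's own +y side, 1.0 leans 0.5 rad to its -y side (white mark), at its stop. Starts at 0 to 0.2. It pivots about the unit's x axis, 35 mm above the table at the unit's centre, stays where it is left and needs about 2 N at its knob.
- lever_knob (a point): Centre of the red ball knob, 16 mm across, on the 7 mm thick lever, 45 mm from the pivot, 74 to 80 mm above the table; hidden under the shut lid. It swings about 43 mm across the unit, between y = +22 and -22 mm of the unit.
- oil_bottle: Bystander: small white bottle, 28 mm across, 60 high. Origin: centre of its foot. Stands beside the unit.
- objective: Bystander: brass microscope objective standing on end, 32 mm across, 52 high. Origin: centre of its foot. Stands beside the unit.
- clamp_post: Bystander: short steel post on a 40 mm round foot, 70 mm high, with a black collar. Origin: centre of its foot. Stands beside or behind the unit.

How it is judged:
By the outcome, as a careful person would: the job done as asked, in the order asked, and still so for the second after the job is handed in, with the robot touching nothing.
It also fails if it takes over 48 s, if anything falls off the work surface, if the arm or the gripper's body presses on something with over 40 N, if the wrist force passes 120 N, or if a joint passes its speed limit or range.

## Working session

There is one attempt and no reset: what is moved stays moved. The work goes in short steps, Python scripts to look and compute and a tool call to move; the robot and the scene stay as the last step left them, time stands still between calls to the robot, and variables do not carry over. Pictures are saved under pics/ and viewed, at most 10 in all, crops included, and the job is handed in when it is done.

Besides the shell and the picture viewer there is one more tool, called after "Emit:" in YAML: its name, and indented under it one key for each argument. jog_arm: Moves the arm, as the interface text tells. Its arguments: {"type":"object","properties":{"commands":{"type":"array","items":{"type":"object","properties":{"travel":{"type":"array","items":{"type":"number"}},"rot":{"type":"array","items":{"type":"number"}},"claw":{"type":"number"}}}},"force":{"type":"number"}},"required":["commands"]}

```bash
mkdir -p pics; cat > h.py <<'E'
import sys; sys.path.insert(0,'.')
import numpy as np, cv2
from workcell import monitor, viewer, workorder
def snap(n,f):
    d=viewer.read_camera(n); cv2.imwrite('pics/'+f+'.png',d['color']); np.savez('pics/'+f+'.npz',**d); return d
def pix(d,X): 
    c=d['R']@np.array(X,float)+d['t']; p=d['camera_matrix']@c; return p[:2]/p[2]
def ray(d,u,v,z):
    r=d['R'].T@np.linalg.solve(d['camera_matrix'],[u,v,1]); o=-d['R'].T@d['t']; return o+r*(z-o[2])/r[2]
E
python3 -c "
from h import *
for n in ('top','scene'):
    d=snap(n,n+'0'); print(n,d['camera_matrix'].tolist(),(-d['R'].T@d['t']).round(3),d['R'].round(2).tolist())
s=monitor.read_state(); print({k:np.round(v,3).tolist() for k,v in s.items()})
"
```

```text
top [[510.29667046392, 0.0, 330.1514882988219], [0.0, 510.29667046392, 242.6377097271476], [0.0, 0.0, 1.0]] [0.396 0.091 0.885] [[-0.19, -0.98, -0.01], [-0.96, 0.18, -0.22], [0.21, -0.04, -0.98]]
scene [[437.23793900487806, 0.0, 321.74537798490337], [0.0, 437.23793900487806, 245.36747078458322], [0.0, 0.0, 1.0]] [ 1.063 -0.301  0.507] [[0.62, 0.78, -0.01], [0.43, -0.36, -0.83], [-0.66, 0.51, -0.56]]
{'time': 0.1, 'q': [-1.384, 0.265, 1.605, 0.0, 1.274, -0.037], 'joint_vel': [-0.0, -0.001, -0.003, -0.0, -0.001, 0.001], 'joint_torque': [0.0, -51.671, -36.859, -0.0, 0.006, 0.0], 'tool_pos': [0.15, -0.658, 0.23], 'tcp_rot': [-3.12, -0.351, 0.0], 'wrist_force': [0.418, -1.245, -0.39], 'torque': [-0.003, -0.01, -0.001], 'grip_force': 0.0, 'width': 1.001}
```

View pics/top0.png

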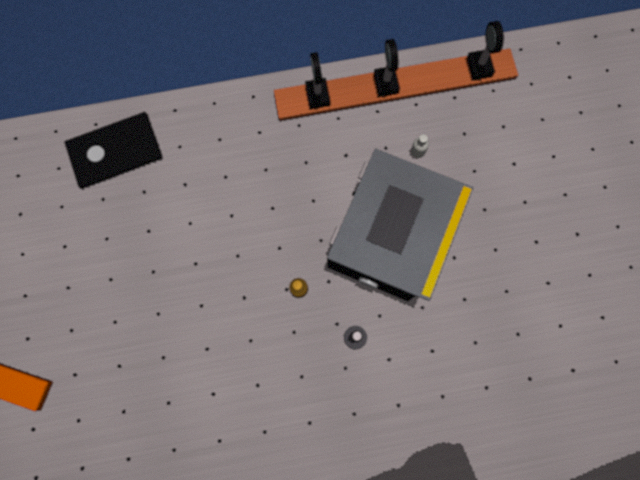

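View pics/scene0.png

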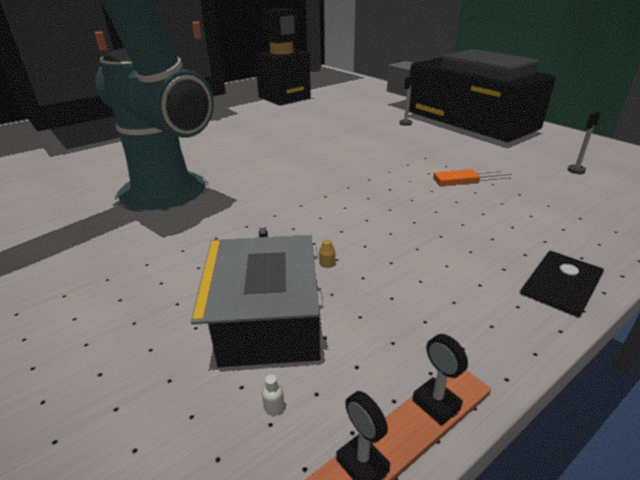

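The top view shows the lid with its yellow lip edge running from (471,187) to (431,298) and its hinge-side corners at about (376,150) and (328,261). The bottle is at (421,148), the objective at (298,288) and the post at (355,338).

```bash
python3 -c "
from h import *
d=dict(np.load('pics/top0.npz')); 
P={k:ray(d,*k,.1025) for k in [(472,187),(431,298),(376,150),(328,261)]}
for k,v in P.items(): print(k,v.round(3))
for n,k,z in (('bottle',(421,153),.0),('obj',(299,291),0.0),('post',(355,338),0.003)): print(n,ray(d,*k,z).round(3))
c=d['color']
cv2.imwrite('pics/crop.png',cv2.resize(c[120:360,270:510],(600,600),interpolation=cv2.INTER_CUBIC))
s=dict(np.load('pics/scene0.npz'))['color']; cv2.imwrite('pics/crop2.png',cv2.resize(s[215:425,180:360],None,fx=2.8,fy=2.8,interpolation=cv2.INTER_CUBIC))
"
```

```text
(472, 187) [ 0.614 -0.178  0.103]
(431, 298) [ 0.453 -0.073  0.103]
(376, 150) [ 0.706 -0.04   0.103]
(328, 261) [0.539 0.072 0.103]
bottle [ 0.725 -0.138  0.   ]
obj [0.515 0.128 0.   ]
post [0.418 0.049 0.003]
```

View pics/crop.png

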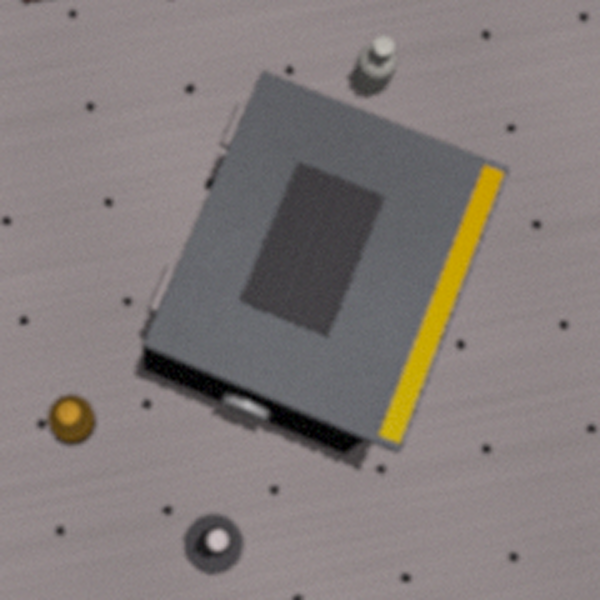

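View pics/crop2.png

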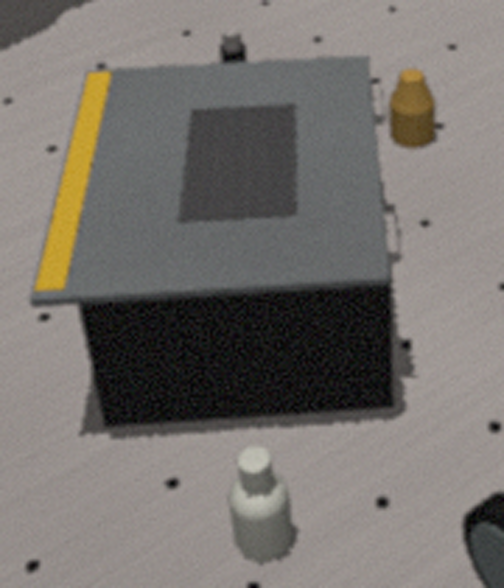

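```bash
cat >> h.py <<'E'
from scipy.spatial.transform import Rotation as Ro
from scipy.optimize import least_squares
def world(p,xu,yu,z):
    x,y,a=p; return np.array([x+np.cos(a)*xu-np.sin(a)*yu, y+np.sin(a)*xu+np.cos(a)*yu, z])
def Rt(a,tilt):  # tool z toward unit +x, tilted down by tilt; tool x up; tool y along unit -y
    h=np.array([np.cos(a),np.sin(a),0]); u=np.array([0,0,1.])
    z=h*np.cos(tilt)-u*np.sin(tilt); y=np.array([np.sin(a),-np.cos(a),0]); return Ro.from_matrix(np.c_[np.cross(y,z),y,z])
def delta(P,R,P2,R2): # in tool axes mm, deg
    return (R.inv().apply(P2-P)*1000).round(1), (R.inv()*R2).as_rotvec(degrees=True).round(1)
E
python3 -c "
from h import *
t=dict(np.load('pics/top0.npz')); s=dict(np.load('pics/scene0.npz'))
obs=[(t,473.2,188,-.097,-.1,.1025),(t,430,299.6,-.097,.1,.1025),(t,375.6,148.8,.075,-.1,.1025),(t,328,258.8,.075,.1,.1025),
(s,211.4,240.7,-.097,.1,.1025),(s,191.8,320.,-.097,-.1,.1025),(s,318.9,315.,.075,-.1,.1025),(s,311.4,235.7,.075,.1,.1025)]
f=lambda p:np.concatenate([pix(d,world(p,x,y,z))-[u,v] for d,u,v,x,y,z in obs])
r=least_squares(f,[.58,-.05,1.0]); p=r.x; print(p.round(4)); print(r.fun.reshape(-1,2).round(1).tolist()); np.save('p.npy',p)
st=monitor.read_state(); P=np.array(st['tool_pos']);R=Ro.from_rotvec(st['tcp_rot'])
R2=Rt(p[2],np.radians(30)); P2=world(p,-.15,0,.09); print(P2.round(3),delta(P,R,P2,R2), R2.as_rotvec())
"
```

```text
[ 0.5875 -0.0436  0.9779]
[[-0.5, -2.4], [-1.4, 0.5], [-2.1, -2.3], [-2.7, -1.9], [-2.2, -2.0], [-3.3, 0.6], [-1.1, -2.4], [-1.5, -2.2]]
[ 0.504 -0.168  0.09 ] (array([ 453.8, -398.5,  140.9]), array([ 22.5,  57. , -39.2])) [-2.09805094 -1.11631458 -1.21131028]
```

Emit:
jog_arm:
  commands:
    - {"travel": [34,-29,-4],"rot": [0,0,0],"claw": 255}
    - {"travel": [34,-29,-4],"rot": [0,0,0],"claw": 255}
    - {"travel": [34,-29,-4],"rot": [0,0,0],"claw": 255}
    - {"travel": [34,-29,-4],"rot": [0,0,0],"claw": 255}
    - {"travel": [34,-29,-4],"rot": [0,0,0],"claw": 255}
  force: 20

```text
time: 0.6
tool_pos: [0.2839, -0.4772, 0.2508]
tcp_rot: [-3.121, -0.35, 0.0]
wrist_force: [0.3, -0.4, 0.7]
width: 0.144
grip_force: 0.0
```

Emit:
jog_arm:
  commands:
    - {"travel": [34,-29,-4],"rot": [0,0,0],"claw": 255}
    - {"travel": [34,-29,-4],"rot": [0,0,0],"claw": 255}
    - {"travel": [34,-29,-4],"rot": [0,0,0],"claw": 255}
    - {"travel": [34,-29,-4],"rot": [0,0,0],"claw": 255}
    - {"travel": [0,0,0],"rot": [0,0,0],"claw": 255}

```text
time: 1.1
tool_pos: [0.3929, -0.3318, 0.2676]
tcp_rot: [-3.12, -0.359, -0.003]
wrist_force: [0.0, -1.0, 0.3]
width: -0.0
grip_force: 0.0
```

Emit:
jog_arm:
  commands:
    - {"travel": [0,0,0],"rot": [2.5,6.3,-4.4],"claw": 255}
    - {"travel": [0,0,0],"rot": [2.5,6.3,-4.4],"claw": 255}
    - {"travel": [0,0,0],"rot": [2.5,6.3,-4.4],"claw": 255}
    - {"travel": [0,0,0],"rot": [2.5,6.3,-4.4],"claw": 255}
    - {"travel": [0,0,0],"rot": [2.5,6.3,-4.4],"claw": 255}

```text
time: 1.6
tool_pos: [0.3896, -0.3365, 0.2678]
tcp_rot: [-2.637, -0.848, -0.747]
wrist_force: [0.5, -0.5, 0.1]
width: 0.003
grip_force: 0.0
```

Emit:
jog_arm:
  commands:
    - {"travel": [0,0,0],"rot": [2.5,6.3,-4.4],"claw": 255}
    - {"travel": [0,0,0],"rot": [2.5,6.3,-4.4],"claw": 255}
    - {"travel": [0,0,0],"rot": [2.5,6.3,-4.4],"claw": 255}
    - {"travel": [0,0,0],"rot": [2.5,6.3,-4.4],"claw": 255}
    - {"travel": [0,0,0],"rot": [0,0,0],"claw": 255}

```text
time: 2.1
tool_pos: [0.3888, -0.3366, 0.2628]
tcp_rot: [-2.095, -1.118, -1.205]
wrist_force: [-0.2, -0.3, -0.2]
width: 0.005
grip_force: 0.0
```

```bash
cat > d.py <<'E'
from h import *
import sys
xu,yu,z,t=map(float,sys.argv[1:5]); p=np.load('p.npy')
st=monitor.read_state(); P=np.array(st['tool_pos']);R=Ro.from_rotvec(st['tcp_rot'])
c,s=np.cos(p[2]),np.sin(p[2]); q=P-[p[0],p[1],0]
print('unit',np.round([1000*(c*q[0]+s*q[1]),1000*(-s*q[0]+c*q[1]),1000*q[2]],1),'F',np.round(st['wrist_force'],1),'q',np.round(st['q'],2),st['time'])
print('z',R.as_matrix()[:,2].round(3),delta(P,R,world(p,xu/1000,yu/1000,z/1000),Rt(p[2],np.radians(t))))
E
python3 d.py -140 0 80 30
```

```text
unit [-354.     1.1  262.8] F [-0.2 -0.3 -0.2] q [-1.25  0.3   1.84  0.77  1.75 -0.82] 2.1
z [ 0.479  0.721 -0.501] (array([-51. ,   2.8, 276.8]), array([-0.3,  0.1, -0.1]))
```

Emit:
jog_arm:
  commands:
    - {"travel": [-8,0.4,40],"rot": [0,0,0],"claw": 255}
    - {"travel": [-8,0.4,40],"rot": [0,0,0],"claw": 255}
    - {"travel": [-8,0.4,40],"rot": [0,0,0],"claw": 255}
    - {"travel": [-8,0.4,40],"rot": [0,0,0],"claw": 255}
    - {"travel": [-8,0.4,40],"rot": [0,0,0],"claw": 255}

```text
time: 2.6
tool_pos: [0.4771, -0.2097, 0.1314]
tcp_rot: [-2.102, -1.129, -1.203]
wrist_force: [0.7, -1.0, -0.5]
width: 0.005
grip_force: 0.0
```

Emit:
jog_arm:
  commands:
    - {"travel": [-8,0.4,40],"rot": [0,0,0],"claw": 255}
    - {"travel": [-8,0.4,40],"rot": [0,0,0],"claw": 255}
    - {"travel": [0,0,0],"rot": [0,0,0],"claw": 255}
    - {"travel": [0,0,0],"rot": [0,0,0],"claw": 255}
    - {"travel": [0,0,0],"rot": [0,0,0],"claw": 255}

```text
time: 3.1
tool_pos: [0.5116, -0.1613, 0.0787]
tcp_rot: [-2.1, -1.13, -1.206]
wrist_force: [0.6, -0.0, -0.8]
width: -0.003
grip_force: 0.0
```

```bash
python3 d.py -90 0 75 30; python3 -c "
from h import *
a=snap('scene','s1')['color'];b=snap('top','t1')['color']
k=lambda c:cv2.resize(c,(400,600))
cv2.imwrite('pics/c1.png',np.hstack([cv2.resize(a[190:400,140:340],(400,420)),cv2.resize(b[130:340,320:520],(400,420))]))"
```

```text
unit [-140.    -2.9   78.7] F [ 0.6 -0.  -0.8] q [-0.92  0.42  2.1   1.    1.31 -0.98] 3.1
z [ 0.48   0.716 -0.507] (array([22.1, -2.6, 45. ]), array([-0.1,  0.4,  0.5]))
```

View pics/c1.png

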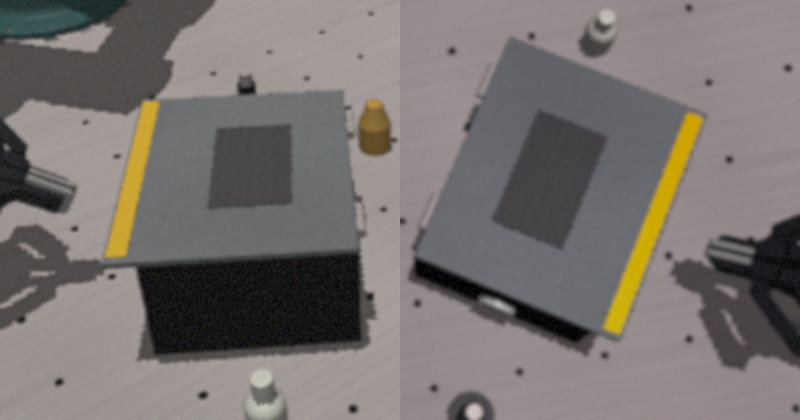

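The crops show the closed fingertips in front of the lip, about 40 mm short of it and below the lid, near the middle of its width. This matches the computed position.

Emit:
jog_arm:
  commands:
    - {"travel": [6,-0.6,11],"rot": [0,0,0],"claw": 255}
    - {"travel": [6,-0.6,11],"rot": [0,0,0],"claw": 255}
    - {"travel": [6,-0.6,11],"rot": [0,0,0],"claw": 255}
    - {"travel": [6,-0.6,10],"rot": [0,0,0],"claw": 255}
    - {"travel": [0,0,0],"rot": [0,0,0],"claw": 255}

```text
time: 3.7
tool_pos: [0.5364, -0.1154, 0.0764]
tcp_rot: [-2.096, -1.129, -1.204]
wrist_force: [0.5, 0.5, -0.7]
width: 0.003
grip_force: 0.0
```

```bash
python3 d.py -90 0 78 30; python3 - <<'E'
import numpy as np
# tool-frame steps along the arc of contact corner, tilt 30, r=160; start C z=88
t=np.radians(30); off=np.array([11*np.sin(t),11*np.cos(t)])
th=np.arange(0,1.81,0.15); C=np.c_[75-160*np.cos(th),96.5+160*np.sin(th)]
T=C-off
for a,b,c in zip(th[1:],T[:-1],T[1:]):
    d=c-b; print(round(a,2),c.round(1),'x',round(d@[np.sin(t),np.cos(t)],1),'z',round(d@[np.cos(t),-np.sin(t)],1))
E
```

```text
unit [-88.1   2.3  76.4] F [ 0.5  0.5 -0.7] q [-0.83  0.41  2.14  1.07  1.26 -0.97] 3.7
z [ 0.477  0.72  -0.505] (array([ 0.4,  2.3, -2.5]), array([-0.4,  0.3,  0.4]))
0.15 [-88.7 110.9] x 21.6 z -10.4
0.3 [-83.4 134.3] x 22.9 z -7.1
0.45 [-74.6 156.6] x 23.7 z -3.5
0.6 [-62.6 177.3] x 24.0 z 0.0
0.75 [-47.6 196. ] x 23.7 z 3.6
0.9 [-30.  212.3] x 22.9 z 7.1
1.05 [-10.1 225.8] x 21.6 z 10.5
1.2 [ 11.5 236.1] x 19.8 z 13.6
1.35 [ 34.5 243.1] x 17.5 z 16.4
1.5 [ 58.2 246.6] x 14.9 z 18.8
1.65 [ 82.2 246.5] x 11.9 z 20.8
1.8 [105.9 242.8] x 8.7 z 22.4
```

Emit:
jog_arm:
  commands:
    - {"travel": [3,0,-3],"rot": [0,0,0],"claw": 255}
    - {"travel": [3,0,-2],"rot": [0,0,0],"claw": 255}
    - {"travel": [3,0,-2],"rot": [0,0,0],"claw": 255}
    - {"travel": [4,0,-2],"rot": [0,0,0],"claw": 255}
    - {"travel": [5,0,-2.5],"rot": [0,0,0],"claw": 255}

```text
time: 4.2
tool_pos: [0.5356, -0.1185, 0.098]
tcp_rot: [-2.099, -1.127, -1.205]
wrist_force: [-0.8, 1.0, -2.2]
width: -0.002
grip_force: 1.0
```

```bash
python3 d.py -90 0 101 30
```

```text
unit [-91.1   1.2  98. ] F [-0.8  1.  -2.2] q [-0.83  0.37  2.13  1.06  1.28 -0.93] 4.2
z [ 0.479  0.718 -0.506] (array([ 3.2,  1.2, -0.6]), array([-0.2,  0.4,  0.3]))
```

Emit:
jog_arm:
  commands:
    - {"travel": [7,0,-3.4],"rot": [0,0,0],"claw": 255}
    - {"travel": [7,0,-3],"rot": [0,0,0],"claw": 255}
    - {"travel": [7.5,0,-2.5],"rot": [0,0,0],"claw": 255}
    - {"travel": [7.5,0,-2.5],"rot": [0,0,0],"claw": 255}
    - {"travel": [7.6,0,-2.3],"rot": [0,0,0],"claw": 255}

```text
time: 4.7
tool_pos: [0.5395, -0.1125, 0.1371]
tcp_rot: [-2.098, -1.128, -1.205]
wrist_force: [0.6, -0.8, -2.1]
width: 0.001
grip_force: 1.0
```

```bash
python3 d.py -79 0 145 30; python3 -c "
from h import *
a=snap('scene','s2')['color'];b=snap('top','t2')['color']
cv2.imwrite('pics/c2.png',np.hstack([cv2.resize(a[170:380,140:340],(400,420)),cv2.resize(b[130:340,320:520],(400,420))]))"
```

```text
unit [-83.9   1.3 137.1] F [ 0.6 -0.8 -2.1] q [-0.82  0.3   2.13  1.05  1.32 -0.85] 4.7
z [ 0.479  0.718 -0.505] (array([9.3, 1.3, 0.3]), array([-0.2,  0.4,  0.4]))
```

View pics/c2.png

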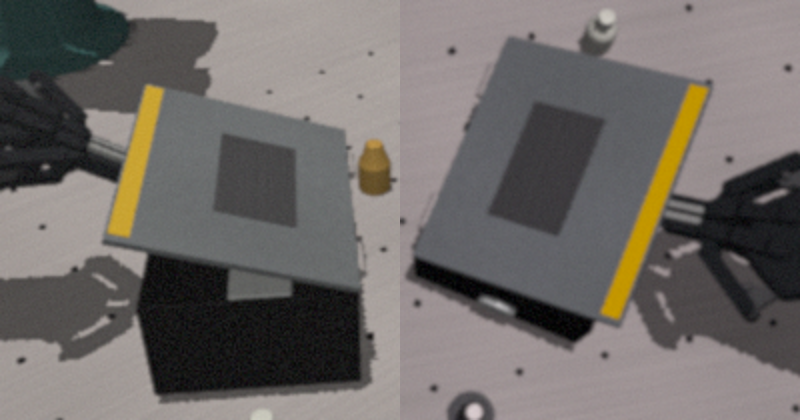

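The lid lies evenly on the fingertips, raised about 0.3 rad, and the unit has not moved. I'm continuing along the arc.

Emit:
jog_arm:
  commands:
    - {"travel": [8,0,-1.2],"rot": [0,0,0],"claw": 255}
    - {"travel": [8,0,-1],"rot": [0,0,0],"claw": 255}
    - {"travel": [8,0,-0.5],"rot": [0,0,0],"claw": 255}
    - {"travel": [8,0,0],"rot": [0,0,0],"claw": 255}
    - {"travel": [8,0,0.2],"rot": [0,0,0],"claw": 255}

```text
time: 5.3
tool_pos: [0.5497, -0.0974, 0.1729]
tcp_rot: [-2.098, -1.128, -1.206]
wrist_force: [-1.6, -2.4, -0.2]
width: 0.001
grip_force: 1.1
```

Emit:
jog_arm:
  commands:
    - {"travel": [8,0,0.6],"rot": [0,0,0],"claw": 255}
    - {"travel": [8,0,1],"rot": [0,0,0],"claw": 255}
    - {"travel": [7.9,0,1.2],"rot": [0,0,0],"claw": 255}
    - {"travel": [7.8,0,1.8],"rot": [0,0,0],"claw": 255}
    - {"travel": [7.7,0,2.2],"rot": [0,0,0],"claw": 255}

```text
time: 5.8
tool_pos: [0.5638, -0.0755, 0.2032]
tcp_rot: [-2.098, -1.128, -1.205]
wrist_force: [-0.8, -1.4, -0.1]
width: -0.001
grip_force: 0.9
```

```bash
cat > a.py <<'E'
import numpy as np,subprocess,re
from h import *
p=np.load('p.npy'); st=monitor.read_state(); q=np.array(st['tool_pos']); R=Ro.from_rotvec(st['tcp_rot']).as_matrix()
C=q+.011*R[:,0]-[p[0],p[1],0]; x=1000*(np.cos(p[2])*C[0]+np.sin(p[2])*C[1])-75; z=1000*C[2]-96.5
print('C',round(x+75,1),round(z+96.5,1),'theta',np.arctan2(z,-x).round(3),'r',np.hypot(x,z).round(1),'F',np.round(st['wrist_force'],1),'q',np.round(st['q'],2))
E
python3 a.py
```

```text
C -34.2 212.7 theta 0.817 r 159.5 F [-0.8 -1.4 -0.1] q [-0.73  0.18  2.12  1.08  1.33 -0.71]
```

Emit:
jog_arm:
  commands:
    - {"travel": [7.5,0,2.6],"rot": [0,0,0],"claw": 255}
    - {"travel": [7.4,0,3],"rot": [0,0,0],"claw": 255}
    - {"travel": [7.2,0,3.4],"rot": [0,0,0],"claw": 255}
    - {"travel": [7,0,3.8],"rot": [0,0,0],"claw": 255}
    - {"travel": [6.8,0,4.2],"rot": [0,0,0],"claw": 255}

```text
time: 6.3
tool_pos: [0.5818, -0.048, 0.2254]
tcp_rot: [-2.098, -1.128, -1.205]
wrist_force: [0.1, -1.6, 0.1]
width: -0.001
grip_force: 0.7
```

Emit:
jog_arm:
  commands:
    - {"travel": [6.6,0,4.5],"rot": [0,0,0],"claw": 255}
    - {"travel": [6.3,0,4.8],"rot": [0,0,0],"claw": 255}
    - {"travel": [6,0,5.2],"rot": [0,0,0],"claw": 255}
    - {"travel": [5.8,0,5.5],"rot": [0,0,0],"claw": 255}
    - {"travel": [4,0,4],"rot": [0,0,0],"claw": 255}

```text
time: 6.8
tool_pos: [0.6014, -0.0185, 0.2379]
tcp_rot: [-2.098, -1.128, -1.205]
wrist_force: [-0.6, -0.5, -0.2]
width: 0.001
grip_force: 0.4
```

```bash
python3 a.py
```

```text
C 34.1 247.4 theta 1.306 r 156.4 F [-0.6 -0.5 -0.2] q [-0.6   0.12  2.1   1.13  1.27 -0.59]
```

Emit:
jog_arm:
  commands:
    - {"travel": [3.4,0,3.6],"rot": [0,0,0],"claw": 255}
    - {"travel": [3.3,0,3.7],"rot": [0,0,0],"claw": 255}
    - {"travel": [3.1,0,3.8],"rot": [0,0,0],"claw": 255}
    - {"travel": [3,0,3.9],"rot": [0,0,0],"claw": 255}
    - {"travel": [2.7,0,4],"rot": [0,0,0],"claw": 255}

```text
time: 7.3
tool_pos: [0.6146, 0.0013, 0.2414]
tcp_rot: [-2.098, -1.128, -1.205]
wrist_force: [0.5, 0.7, 0.8]
width: 0.001
grip_force: 0.3
```

Emit:
jog_arm:
  commands:
    - {"travel": [2.1,0,3],"rot": [0,0,0],"claw": 255}
    - {"travel": [2.1,0,3],"rot": [0,0,0],"claw": 255}
    - {"travel": [2,0,3.1],"rot": [0,0,0],"claw": 255}
    - {"travel": [1.9,0,3.2],"rot": [0,0,0],"claw": 255}
    - {"travel": [1.8,0,3.3],"rot": [0,0,0],"claw": 255}

```text
time: 7.8
tool_pos: [0.6248, 0.0166, 0.2421]
tcp_rot: [-2.098, -1.128, -1.205]
wrist_force: [-0.9, -0.7, -0.4]
width: -0.002
grip_force: 0.1
```

```bash
python3 a.py
```

```text
C 76.3 251.6 theta 1.579 r 155.1 F [-0.9 -0.7 -0.4] q [-0.52  0.12  2.09  1.17  1.21 -0.56]
```

Emit:
jog_arm:
  commands:
    - {"travel": [1.7,0,3.2],"rot": [0,0,0],"claw": 255}
    - {"travel": [1.7,0,3.2],"rot": [0,0,0],"claw": 255}
    - {"travel": [1.6,0,3.3],"rot": [0,0,0],"claw": 255}
    - {"travel": [1.5,0,3.3],"rot": [0,0,0],"claw": 255}
    - {"travel": [1.4,0,3.3],"rot": [0,0,0],"claw": 255}

```text
time: 8.3
tool_pos: [0.6347, 0.0316, 0.2406]
tcp_rot: [-2.098, -1.128, -1.205]
wrist_force: [-0.5, 0.0, 0.5]
width: -0.001
grip_force: 0.0
```

Emit:
jog_arm:
  commands:
    - {"travel": [1.3,0,3.3],"rot": [0,0,0],"claw": 255}
    - {"travel": [1,0,3],"rot": [0,0,0],"claw": 255}
    - {"travel": [0,0,0],"rot": [0,0,0],"claw": 255}
    - {"travel": [0,0,0],"rot": [0,0,0],"claw": 255}
    - {"travel": [0,0,0],"rot": [0,0,0],"claw": 255}

```text
time: 8.8
tool_pos: [0.6383, 0.0368, 0.2395]
tcp_rot: [-2.098, -1.128, -1.205]
wrist_force: [-1.0, -0.3, -0.0]
width: -0.0
grip_force: 0.0
```

```bash
python3 a.py;  python3 -c "
from h import *
a=snap('scene','s3')['color'];b=snap('top','t3')['color']
cv2.imwrite('pics/c3.png',np.hstack([cv2.resize(a[140:380,140:340],(400,480)),cv2.resize(b[100:340,300:500],(400,480))]))"
```

```text
C 100.6 248.9 theta 1.737 r 154.6 F [-1.  -0.3 -0. ] q [-0.47  0.13  2.09  1.19  1.17 -0.55]
```

View pics/c3.png

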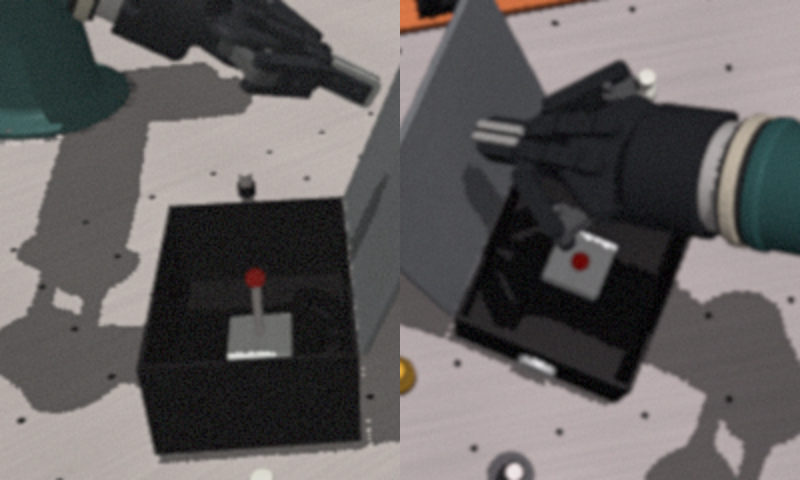

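The lid is open and standing back clear of the fingers. The red knob shows at about (390,231) in the top view and (267.5,278.5) in the scene view.

Emit:
jog_arm:
  commands:
    - {"travel": [0,0,-20],"rot": [0,0,0],"claw": 255}
    - {"travel": [0,0,-35],"rot": [0,0,0],"claw": 255}
    - {"travel": [0,0,-35],"rot": [0,0,0],"claw": 255}
    - {"travel": [0,0,-35],"rot": [0,0,0],"claw": 255}
    - {"travel": [0,0,-20],"rot": [0,-3,0],"claw": 255}

```text
time: 9.4
tool_pos: [0.5677, -0.0693, 0.3125]
tcp_rot: [-2.144, -1.147, -1.155]
wrist_force: [0.6, 0.3, -0.4]
width: 0.002
grip_force: 0.0
```

```bash
python3 d.py -5 58 250 90;  python3 -c "
from h import *
t=dict(np.load('pics/top0.npz')); s=dict(np.load('pics/scene0.npz')); p=np.load('p.npy')
f=lambda X:np.r_[pix(t,X)-[390,231],pix(s,X)-[267.5,278.5]]
r=least_squares(f,[.59,-.04,.075]);X=r.x;c,n=np.cos(p[2]),np.sin(p[2]);q=X[:2]-p[:2]
print(X.round(4),r.fun.round(1),'unit',c*q[0]+n*q[1],-n*q[0]+c*q[1])
"
```

```text
unit [-32.4   2.1 312.5] F [ 0.6  0.3 -0.4] q [-0.7   0.01  2.03  1.    1.4  -0.46] 9.4
z [ 0.464  0.694 -0.551] (array([-36.9, -55.9,  57.4]), array([ -0. , -56.6,   0.3]))
[ 0.5751 -0.0355  0.0759] [-1.5 -0.5 -1.5  0.1] unit -0.00021982470360706278 0.014830729745094254
```

Emit:
jog_arm:
  commands:
    - {"travel": [0,-9,0],"rot": [0,-8.1,0],"claw": 255}
    - {"travel": [0,-9,0],"rot": [0,-8.1,0],"claw": 255}
    - {"travel": [0,-10,0],"rot": [0,-8.1,0],"claw": 255}
    - {"travel": [0,-10,0],"rot": [0,-8.1,0],"claw": 255}
    - {"travel": [0,-10,0],"rot": [0,-8.1,0],"claw": 255}

```text
time: 9.9
tool_pos: [0.5288, -0.0414, 0.3144]
tcp_rot: [-2.639, -1.414, -0.373]
wrist_force: [0.0, 0.2, -0.1]
width: 0.001
grip_force: 0.0
```

Emit:
jog_arm:
  commands:
    - {"travel": [0,0,0],"rot": [0,-8.1,0],"claw": 255}
    - {"travel": [0,0,0],"rot": [0,-8.1,0],"claw": 255}
    - {"travel": [0,0,0],"rot": [0,0,0],"claw": 255}
    - {"travel": [0,0,0],"rot": [0,0,0],"claw": 255}
    - {"travel": [0,0,0],"rot": [0,0,0],"claw": 255}

```text
time: 10.4
tool_pos: [0.5282, -0.0412, 0.312]
tcp_rot: [2.768, 1.483, 0.001]
wrist_force: [-0.3, 0.2, -0.0]
width: -0.0
grip_force: 0.0
```

```bash
python3 d.py -5 50 120 90
```

```text
unit [-31.1  50.5 312. ] F [-0.3  0.2 -0. ] q [-0.12 -0.05  1.81 -0.    1.39  0.46] 10.4
z [ 0.002 -0.001 -1.   ] (array([ 26.1,   0.3, 192. ]), array([ 0.1, -0. ,  0.3]))
```

Emit:
jog_arm:
  commands:
    - {"travel": [5.2,0,38],"rot": [0,0,0],"claw": 255}
    - {"travel": [5.2,0,38],"rot": [0,0,0],"claw": 255}
    - {"travel": [5.2,0,38],"rot": [0,0,0],"claw": 255}
    - {"travel": [5.2,0,38],"rot": [0,0,0],"claw": 255}
    - {"travel": [5.2,0,38],"rot": [0,0,0],"claw": 255}

```text
time: 10.9
tool_pos: [0.5429, -0.0212, 0.1212]
tcp_rot: [2.769, 1.478, 0.003]
wrist_force: [1.0, 0.4, 0.0]
width: 0.003
grip_force: 0.0
```

Emit:
jog_arm:
  commands:
    - {"travel": [0,0,20],"rot": [0,0,0],"claw": 255}
    - {"travel": [0,0,15],"rot": [0,0,0],"claw": 255}
    - {"travel": [0,0,10],"rot": [0,0,0],"claw": 255}
    - {"travel": [0,0,10],"rot": [0,0,0],"claw": 255}
    - {"travel": [0,0,0],"rot": [0,0,0],"claw": 255}

```text
time: 11.4
tool_pos: [0.5433, -0.0201, 0.067]
tcp_rot: [2.767, 1.482, -0.0]
wrist_force: [0.2, -0.2, -0.3]
width: 0.001
grip_force: 0.0
```

```bash
python3 d.py -3 0 64 90;  python3 -c "
from h import *
a=snap('scene','s4')['color'];b=snap('top','t4')['color']
cv2.imwrite('pics/c4.png',np.hstack([cv2.resize(a[140:380,160:360],(400,480)),cv2.resize(b[100:340,300:500],(400,480))]))"
```

```text
unit [-5.2 49.8 67. ] F [ 0.2 -0.2 -0.3] q [-0.08  0.18  2.04 -0.    0.93  0.51] 11.4
z [ 0.001 -0.002 -1.   ] (array([ 1.9, 49.8,  3.1]), array([0.1, 0.1, 0.3]))
```

View pics/c4.png

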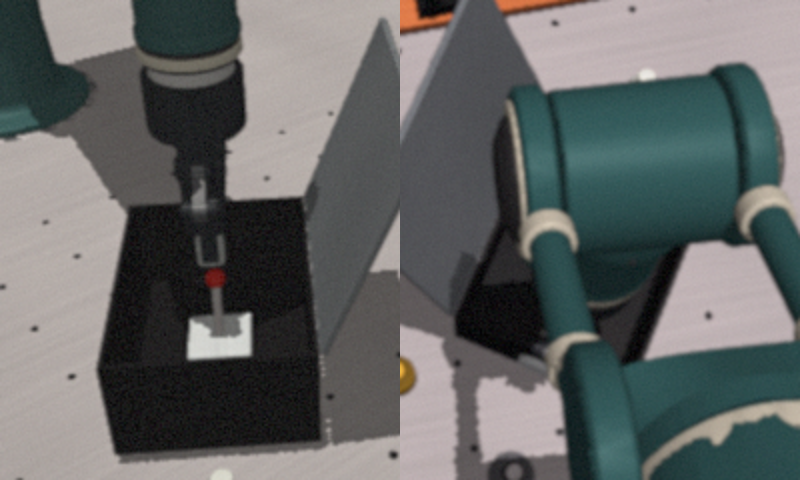

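The lid stands open and the closed fingers are inside the box on the +y side of the red knob, lined up with it in x.

Emit:
jog_arm:
  commands:
    - {"travel": [1,5,2],"rot": [0,0,0],"claw": 255}
    - {"travel": [1,5,1],"rot": [0,0,0],"claw": 255}
    - {"travel": [0,5,0],"rot": [0,0,0],"claw": 255}
    - {"travel": [0,5,0],"rot": [0,0,0],"claw": 255}
    - {"travel": [0,5,0],"rot": [0,0,0],"claw": 255}

```text
time: 12.0
tool_pos: [0.5657, -0.0318, 0.0648]
tcp_rot: [2.766, 1.484, 0.0]
wrist_force: [-2.1, 1.5, 2.6]
width: -0.0
grip_force: 1.4
```

Emit:
jog_arm:
  commands:
    - {"travel": [0,4,0],"rot": [0,0,0],"claw": 255}
    - {"travel": [0,4,0],"rot": [0,0,0],"claw": 255}
    - {"travel": [0,4,0],"rot": [0,0,0],"claw": 255}
    - {"travel": [0,4,0],"rot": [0,0,0],"claw": 255}
    - {"travel": [0,0,0],"rot": [0,0,0],"claw": 255}

```text
time: 12.5
tool_pos: [0.5795, -0.0411, 0.0645]
tcp_rot: [2.765, 1.483, 0.001]
wrist_force: [-0.3, 0.3, -0.2]
width: -0.001
grip_force: 0.0
```

```bash
python3 d.py -3 0 64 90; python3 -c "
from h import *
a=snap('scene','s5')['color']
cv2.imwrite('pics/c5.png',cv2.resize(a[200:380,170:330],(640,720))[:600])"
```

```text
unit [-2.4  8.  64.5] F [-0.3  0.3 -0.2] q [-0.11  0.24  1.96 -0.    0.93  0.48] 12.5
z [ 0.002 -0.003 -1.   ] (array([-0.7,  8. ,  0.6]), array([0.2, 0.1, 0.4]))
```

View pics/c5.png

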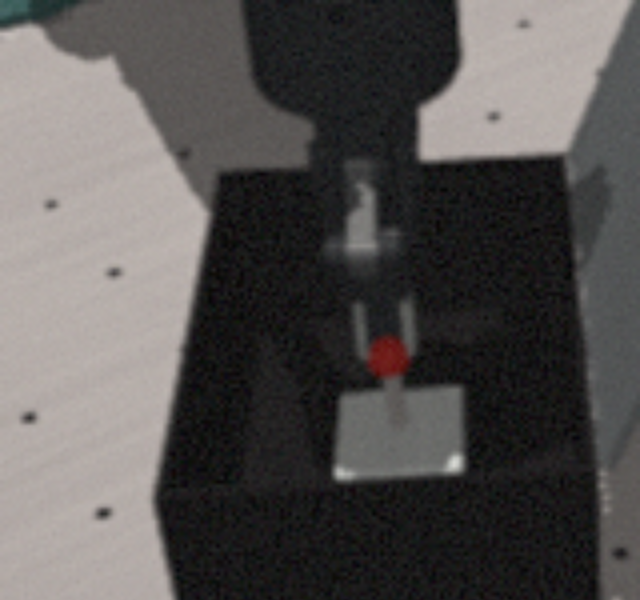

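Emit:
jog_arm:
  commands:
    - {"travel": [0,2,0],"rot": [0,0,0],"claw": 255}
    - {"travel": [0,2,0],"rot": [0,0,0],"claw": 255}
    - {"travel": [0,2,0],"rot": [0,0,0],"claw": 255}
    - {"travel": [0,1,0],"rot": [0,0,0],"claw": 255}
    - {"travel": [0,1,0],"rot": [0,0,0],"claw": 255}

```text
time: 13.05
tool_pos: [0.5851, -0.045, 0.0642]
tcp_rot: [2.766, 1.484, -0.001]
wrist_force: [-2.7, 1.1, -2.0]
width: 0.0
grip_force: 1.2
```

```bash
python3 d.py -3 0 64 90; python3 - <<'E'
from h import *
a=snap('scene','s6'); c=a['color'].astype(int); p=np.load('p.npy')
m=(c[...,2]>90)&(c[...,1]<50)&(c[...,0]<50); m[:220]=0; m[340:]=0; m[:,:200]=0; m[:,330:]=0
v,u=np.nonzero(m); o=np.array([u.mean(),v.mean()]); print(o,m.sum())
kn=lambda f,x=0:world(p,x,.045*np.sin(.5-f),.035+.045*np.cos(.5-f))
for f in (.16,.8,.9,1.0): print(f,pix(a,kn(f)).round(1))
E
```

```text
unit [-2.5  1.2 64.2] F [-2.7  1.1 -2. ] q [-0.12  0.26  1.95 -0.    0.94  0.47] 13.05
z [ 0.001 -0.002 -1.   ] (array([-0.5,  1.2,  0.2]), array([0.1, 0.1, 0.4]))
[266.65151515 292.75757576] 66
0.16 [266.1 277.8]
0.8 [265.5 288.9]
0.9 [265.5 291.4]
1.0 [265.5 294.1]
```

Emit:
jog_arm:
  commands:
    - {"travel": [0,1,0],"rot": [0,0,0],"claw": 255}
    - {"travel": [0,1,0],"rot": [0,0,0],"claw": 255}
    - {"travel": [0,0.5,0],"rot": [0,0,0],"claw": 255}
    - {"travel": [0,0.5,0],"rot": [0,0,0],"claw": 255}
    - {"travel": [0,0,0],"rot": [0,0,0],"claw": 255}

```text
time: 13.6
tool_pos: [0.5882, -0.0467, 0.0648]
tcp_rot: [2.766, 1.483, 0.001]
wrist_force: [-1.8, 1.7, -0.4]
width: -0.002
grip_force: 1.2
```

```bash
python3 d.py -3 0 64 90; python3 -c "
from h import *
print(monitor.read_state()['grip_force'])
c=viewer.read_camera('scene')['color'].astype(int)
m=(c[...,2]>90)&(c[...,1]<50)&(c[...,0]<50); m[:220]=0; m[340:]=0; m[:,:200]=0; m[:,330:]=0
v,u=np.nonzero(m); print(u.mean(),v.mean())"
```

```text
unit [-2.2 -2.4 64.8] F [-1.8  1.7 -0.4] q [-0.12  0.26  1.94 -0.    0.94  0.47] 13.6
z [ 0.002 -0.002 -1.   ] (array([-0.8, -2.4,  0.8]), array([0.2, 0. , 0.4]))
1.2177099287509918
266.59375 294.921875
```

Emit:
jog_arm:
  commands:
    - {"travel": [0,0.6,0],"rot": [0,0,0],"claw": 255}
    - {"travel": [0,0.6,0],"rot": [0,0,0],"claw": 255}
    - {"travel": [0,0.4,0],"rot": [0,0,0],"claw": 255}
    - {"travel": [0,0.4,0],"rot": [0,0,0],"claw": 255}
    - {"travel": [0,0,0],"rot": [0,0,0],"claw": 255}

```text
time: 14.15
tool_pos: [0.5885, -0.0471, 0.0645]
tcp_rot: [2.768, 1.484, -0.002]
wrist_force: [-5.9, 3.3, 2.1]
width: -0.002
grip_force: 3.7
```

```bash
cat > k.py <<'E'
from h import *
print(monitor.read_state()['grip_force'])
c=viewer.read_camera('scene')['color'].astype(int)
m=(c[...,2]>90)&(c[...,1]<50)&(c[...,0]<50); m[:220]=0; m[340:]=0; m[:,:200]=0; m[:,330:]=0
v,u=np.nonzero(m); print(u.mean(),v.mean())
E
python3 d.py -3 0 64 90; python3 k.py
```

```text
unit [-2.3 -2.8 64.5] F [-5.9  3.3  2.1] q [-0.12  0.26  1.94 -0.    0.94  0.47] 14.15
z [-0.001 -0.001 -1.   ] (array([-0.7, -2.8,  0.5]), array([-0. ,  0.1,  0.4]))
3.660290837287903
266.51612903225805 295.14516129032256
```

The force rose to about 7 N and the tool stopped advancing, so the lever is at its stop. I'm backing off and leaving upwards.

Emit:
jog_arm:
  commands:
    - {"travel": [0,-3,0],"rot": [0,0,0],"claw": 255}
    - {"travel": [0,-7,0],"rot": [0,0,0],"claw": 255}
    - {"travel": [0,-7,-3],"rot": [0,0,0],"claw": 255}
    - {"travel": [0,-6,-15],"rot": [0,0,0],"claw": 255}
    - {"travel": [0,0,-30],"rot": [0,0,0],"claw": 255}

```text
time: 14.7
tool_pos: [0.5677, -0.0344, 0.1114]
tcp_rot: [2.768, 1.485, -0.006]
wrist_force: [0.2, -0.8, 0.3]
width: -0.001
grip_force: 0.0
```

Emit:
jog_arm:
  commands:
    - {"travel": [0,0,-40],"rot": [0,0,0],"claw": 255}
    - {"travel": [0,0,-40],"rot": [0,0,0],"claw": 255}
    - {"travel": [0,0,-40],"rot": [0,0,0],"claw": 255}
    - {"travel": [-20,0,-40],"rot": [0,0,0],"claw": 255}
    - {"travel": [-20,0,-40],"rot": [0,0,0],"claw": 255}

```text
time: 15.2
tool_pos: [0.5477, -0.0677, 0.3162]
tcp_rot: [2.763, 1.484, 0.004]
wrist_force: [-0.3, 0.4, 0.2]
width: 0.001
grip_force: 0.0
```

Emit:
jog_arm:
  commands:
    - {"travel": [-40,0,0],"rot": [0,0,0],"claw": 255}
    - {"travel": [-40,0,0],"rot": [0,0,0],"claw": 255}
    - {"travel": [-40,0,0],"rot": [0,0,0],"claw": 255}
    - {"travel": [-30,0,0],"rot": [0,0,0],"claw": 255}
    - {"travel": [0,0,0],"rot": [0,0,0],"claw": 255}

```text
time: 15.7
tool_pos: [0.4633, -0.1952, 0.3147]
tcp_rot: [2.766, 1.477, 0.001]
wrist_force: [-0.3, 0.4, 0.6]
width: 0.001
grip_force: 0.0
```

```bash
python3 k.py; python3 -c "
from h import *
a=snap('scene','s7')['color'];b=snap('top','t7')['color']
cv2.imwrite('pics/c7.png',np.hstack([cv2.resize(a[140:420,160:360],(400,560)),cv2.resize(b[100:380,280:480],(400,560))]))"
```

```text
0.0
266.6164383561644 294.05479452054794
```

View pics/c7.png

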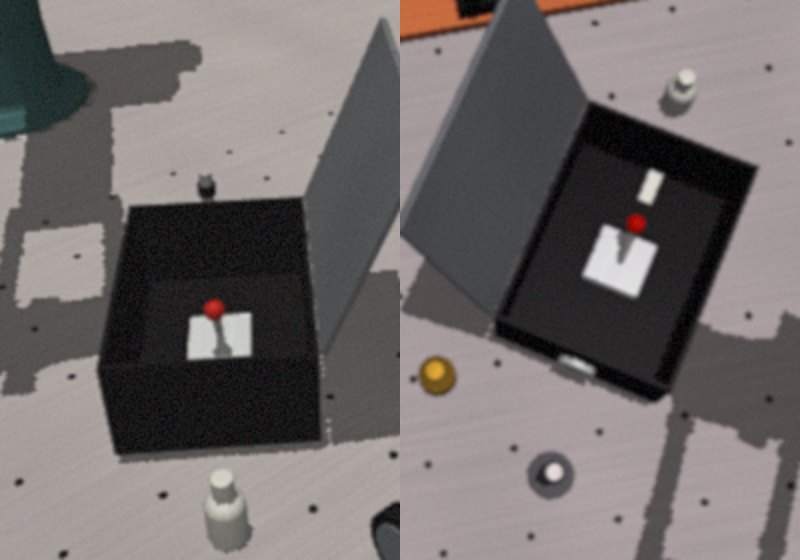

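The lid is open, the lever leans toward the white mark and nothing else has moved. I'll check the lever angle once from the knob position before handing in.

```bash
python3 - <<'E'
from h import *
p=np.load('p.npy')
def red(d,lim):
    c=d['color'].astype(int); m=(c[...,2]>70)&(c[...,2]>2.2*c[...,1])&(c[...,2]>2.2*c[...,0]); k=np.zeros_like(m);k[lim]=m[lim]
    v,u=np.nonzero(k); return np.array([u.mean(),v.mean()]),k.sum()
kn=lambda f:world(p,0,.045*np.sin(.5-f),.035+.045*np.cos(.5-f))
for n,l in (('t',np.s_[180:260,370:420]),('s',np.s_[260:310,240:290])):
    a=dict(np.load(f'pics/{n}3.npz'));b=dict(np.load(f'pics/{n}7.npz')); (A,na),(B,nb)=red(a,l),red(b,l)
    print(n,A,na,B,nb,'diff',B-A,[(f0,f1,(pix(a,kn(f1))-pix(a,kn(f0))).round(2)) for f0 in(.1,.15,.2) for f1 in (.95,1)])
    print([(f,(pix(a,kn(f))-B).round(2)) for f in (.9,.95,1.)])
E
```

```text
t [389.76 230.24] 50 [397.61445783 211.26506024] 83 diff [  7.85445783 -18.97493976] [(0.1, 0.95, array([  8.29, -20.03])), (0.1, 1, array([  8.67, -20.93])), (0.15, 0.95, array([  7.77, -18.76])), (0.15, 1, array([  8.14, -19.66])), (0.2, 0.95, array([  7.23, -17.48])), (0.2, 1, array([  7.6 , -18.38]))]
[(0.9, array([-1.9 ,  1.53])), (0.95, array([-1.51,  0.58])), (1.0, array([-1.14, -0.33]))]
s [267.08333333 278.54166667] 72 [266.72413793 293.81609195] 87 diff [-0.3591954  15.27442529] [(0.1, 0.95, array([-0.67, 15.46])), (0.1, 1, array([-0.65, 16.83])), (0.15, 0.95, array([-0.59, 15.06])), (0.15, 1, array([-0.57, 16.43])), (0.2, 0.95, array([-0.51, 14.59])), (0.2, 1, array([-0.49, 15.96]))]
[(0.9, array([-1.25, -2.38])), (0.95, array([-1.24, -1.05])), (1.0, array([-1.23,  0.32]))]
```

```bash
python3 -c "
from h import *
print(workorder.finish_job())"
```

```text
the job is handed in; nothing more can be done
None
```

The job is handed in at about 16 s of robot time: the lid stands open by itself, the lever is at its stop on the white-mark side, and the last pictures show the unit and its neighbours undisturbed.

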